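# Index the circuit-board holder by one division

## Robot

A 6-joint arm with a two-finger parallel gripper is mounted at the origin on the work surface. World frame = base frame: x ahead of the robot, y to its left, z up, the work surface at z = 0. Lengths are in m, angles in rad, forces in N, time in s.
With the tool pointing down it reaches from about 0.3 to 1 m from the base axis. Payload 5.1 kg.
Tool frame: the origin (TCP) lies midway between the tips of the shut fingers; the grasp point (between the pads) lies 19 mm behind it; z points along the fingers, y is the line along which they close (so a half turn about z gives the same grasp; the last joint's range is limited). The gripper opens to 95 mm and grips with 3 to 60 N. Pads are 20 mm wide; open, the fingers measure 119 mm over their backs; the gripper's body (75 mm by 180 mm) begins 59 mm behind the grasp point.
Start: joints at [1.038, 0.124, 1.65, -0, 1.367, -0.083], TCP at [0.283, 0.585, 0.215] pointing down, gripper open.
Joint ranges: [-2.61, 2.61], [-1.02, 2.33], [0.03, 2.71], [-1.35, 4.49], [0.32, 2.68], [-2.91, 2.91]. Speed limits (rad/s): [2.57, 2.57, 3.14, 3.14, 3.14, 3.14].

## Interface

Orientations are given as [roll, pitch, yaw] about the fixed x, y, z axes, in that order (R = Rz(yaw) Ry(pitch) Rx(roll)).
In Python, from station import sense, capture, calibration, sign_off gives the robot as it stands.
- The arm moves only by the tool carry_out, never from a script. Its argument "deltas" is one flat list of numbers, 7 for each row, row after row: the shift along the tool's x, y, z in cm, then the turn, a rotation vector about the tool's x, y, z in rad, then the opening in per cent of the stroke, from 0 (shut) to 100 (fully open). In form: [dx, dy, dz, wx, wy, wz, jaw, dx, dy, dz, wx, wy, wz, jaw, ...]. A call has 1 to 5 rows; each row shifts and turns the commanded pose from where the row before left it, along the tool's axes as they then stand; what a row does not reach is not made up. A row lasts 1/8 s, in which the tool goes at most 62.5 mm and 10.7 degrees, less where a joint would pass 70% of its speed; a pose out of reach is approached as far as the arm can. A call is refused whole if a number of a shift passes 6.25 or a number of a turn 0.188, either way. A call with a gripper value outside its range is refused whole. The fingers move at their own pace and stop on an object; "newtons" is the grip in N (left out, the last holds). Time passes only in rows, so rows that do not move let the fingers close. It gives the time, the measured TCP pose, the force, the opening and the grip force at its end, in the units of the state.
- sense(): the state, without advancing time (a new reading comes with each control period).
- capture(name): name is "scene" or "top"; returns the picture (420x560x3 uint8, red, green, blue); there is no depth.
- calibration(name): a dict with "camera_matrix" (3x3 intrinsics, pixels), "k1" (the pictures are not rectified: a ray, as slopes to the right and down, at radius r is drawn at 1 + k1 r^2 times it, then the intrinsics apply), "xyz" and "orientation" of the camera in the world. Camera axes: x right, y down, z forward; pixel columns grow to the right and rows downward; lengths in m; the calibration is good to about 2 mm. A picture is of the moment at which its call begins. calibration takes no time and is no camera call.
- sign_off(): hands the job in; it is judged then, once.
The state is a dict: "t": time; "joint_pos": joint angles; "joint_velocities": joint speeds; "joint_torque": joint torques, N m; "tcp_pos": TCP position; "ee_rot": TCP orientation; "wrist_force": force on the tool from outside, world axes, zero at the start; "wrist_torque": the same for the moment, N m; "finger_gap": finger opening in m; "grip_force": force on a finger pad.
Only numpy, scipy, OpenCV 4.12 (cv2) and the standard library are available. Lean on these libraries where they do the work, as an engineer would, in place of code of your own. Each camera call takes 0.05 s, during which the arm holds its last target. There are 200 camera calls.

## Task

The board on the indexing holder has to be turned on by one division: press the handwheel down until you feel its clutch take hold, no harder than it needs, and crank it clockwise by its red handle for the several turns it takes until the red mark stands at the yellow pointer, then let the wheel spring back up. Then swing the lock lever fully home to its stop and let go, leaving everything else on the bench where it is.

Things in the scene. Friction and masses are not known exactly. Their poses are not given: they have to be found in the camera images.
- holder: Black stand of an indexing circuit-board holder, fixed to the table, base 120 x 400 x 15 mm. Origin: on the table, under the turntable's axis; z up. In its frame (mm): turntable axis (0, 0), disc 156 across, its top at height 55, parts on its board reach to 82; handwheel axis (0, -140); lock-lever pivot (0, +115).
- gearbox_top (a point): Middle of the top of the grey gearbox (90 x 80 mm, 64 high), on the handwheel's axis. Inside is a press-to-engage friction clutch: it is met when the wheel is 2 to 20 mm down, worn by an unknown amount, so it must be felt. From there the push rises by 4 to 5 N per mm. It drives without slip from about 5 N on it; more than 16 N on it spoils its lining; 8 to 9 N (about 11 N push of the hand) is right.
- pointer (a point): Tip of the fixed yellow pointer beside the turntable's rim, on the holder's +x side, 83 mm from the axis, 58 mm above the table.
- wheel: Black and silver handwheel of the worm drive, 84 mm across, 8 mm thick, vertical axis. Origin: centre of its underside, 88 mm above the table when up; its x axis points to the red handle. Turned clockwise seen from above it drives the turntable forward, 5 degrees of table per wheel turn (72 to 1), but only while pressed down on its clutch. Up, it turns idly.
- grip_center (a point): Centre of the red upright handle on the handwheel, a plain cylinder 18 mm across and 40 mm high that spins freely on its pin; 30 mm off the wheel's axis and 30 mm above the wheel's underside, so 22 mm above the wheel's top face. z up.
- plunger (a joint): How far the handwheel is pressed down, m: 0 up (its return spring brings it there when let go), at most 0.023. The return spring alone pushes back with about 2 N at the top and 3.5 N at 20 mm; the clutch adds to that once it is met.
- turntable (a joint): Angle of the turntable, rad, growing counter-clockwise seen from above. Round its rim are marks every 15 degrees (0.262 rad). 0: the blue mark stands at the yellow pointer; 0.262: the next mark, the red one, stands at the pointer. It starts within 0.06 of 0. The worm does not let it be pushed by hand; it stays where the drive leaves it.
- lock (a joint): Angle of the turntable's lock lever, rad: it starts between 0 and 0.35 (free) and swings counter-clockwise seen from above to its stop at 1.2 (locked). Stiff: needs about 2 N at the post, and stays where left. At 0 the lever points along the holder's +y; it lies at heights 46 to 54 mm.
- lock_post (a point): Middle of the gripping part of the orange upright post at the lock lever's end, 75 mm above the table: a cylinder 16 mm across whose top is at 95 mm; 60 mm from the lever's pivot.
- screwdriver: Bystander: a 160 mm screwdriver with a green handle, lying beside the holder. Leave it where it is.
- cutters: Bystander: side cutters, blue and yellow handles, 140 mm, lying beyond the holder. Leave it where it is.
- capacitor: Bystander: a yellow film capacitor 30 x 16 x 22 mm. Leave it where it is.
- spool: Bystander: a grey solder spool, 60 mm across, 40 mm high. Leave it where it is.
- jar: Bystander: a small jar, 44 mm across, 50 mm high. Leave it where it is.
- multimeter: Bystander: a yellow multimeter 150 x 75 x 35 mm. Leave it where it is.
- tray: Bystander: a blue divided parts tray 120 x 90 x 30 mm. Leave it where it is.

How it is judged:
By the outcome, as a careful person would: the job done as asked, in the order asked, and still so for the second after the job is handed in, with the robot touching nothing.
It also fails if it takes over 72 s, if anything falls off the work surface, if the arm or the gripper's body presses on something with over 40 N, if the wrist force passes 120 N, or if a joint passes its speed limit or range.

## Working session

There is one attempt and no reset: what is moved stays moved. The work goes in short steps, Python scripts to look and compute and a tool call to move; the robot and the scene stay as the last step left them, time stands still between calls to the robot, and variables do not carry over. Pictures are saved under pics/ and viewed, at most 12 in all, crops included, and the job is handed in when it is done.

Besides the shell and the picture viewer there is one more tool, called after "Emit:" by a JSON object that holds its "method" and its "body". carry_out: Moves the arm, as the interface text tells. Its arguments: {"type":"object","properties":{"deltas":{"type":"array"},"newtons":{"type":"number"}},"required":["deltas"]}

```bash
ls; mkdir -p pics
python3 - <<'E'
from station import *
import cv2
print(sense())
for n in("scene","top"):
    print(n,calibration(n)); cv2.imwrite(f"pics/{n}0.png",cv2.cvtColor(capture(n),cv2.COLOR_RGB2BGR))
E
```

```text
pics
{'t': 0.0, 'joint_pos': array([ 1.03841680e+00,  1.24519016e-01,  1.65166473e+00, -1.51592113e-05,
        1.36751539e+00, -8.26038632e-02]), 'joint_velocities': array([-0.00028218, -0.00036866,  0.00151081, -0.00048226,  0.00372764,
       -0.00034496]), 'joint_torque': array([ 6.96731404e-04, -4.17585111e+01, -3.59938824e+01,  7.74397468e-02,
        4.91329108e-02, -1.78624728e-04]), 'tcp_pos': array([0.28229945, 0.58477961, 0.21338354]), 'ee_rot': array([-3.13949213e+00, -1.59015579e-04,  2.69181990e+00]), 'wrist_force': array([0.73492213, 0.43239095, 0.40715236]), 'wrist_torque': array([-0.00891264,  0.00485585, -0.02862678]), 'grip_force': 0.0, 'finger_gap': 0.09512599485505771}
scene {'camera_matrix': array([[522.00515707,   0.        , 272.38703896],
       [  0.        , 522.00515707, 209.45349484],
       [  0.        ,   0.        ,   1.        ]]), 'k1': -0.047590717523331307, 'xyz': array([ 1.53958839, -0.08715785,  1.32985319]), 'orientation': array([-2.47884471, -0.00509975,  1.50911584])}
top {'camera_matrix': array([[411.35894533,   0.        , 279.82436164],
       [  0.        , 411.35894533, 214.22681156],
       [  0.        ,   0.        ,   1.        ]]), 'k1': -0.014809650085783908, 'xyz': array([ 0.40717741, -0.00496339,  1.12923904]), 'orientation': array([-2.99886261, -0.00880862, -1.59166503])}
```

View pics/scene0.png

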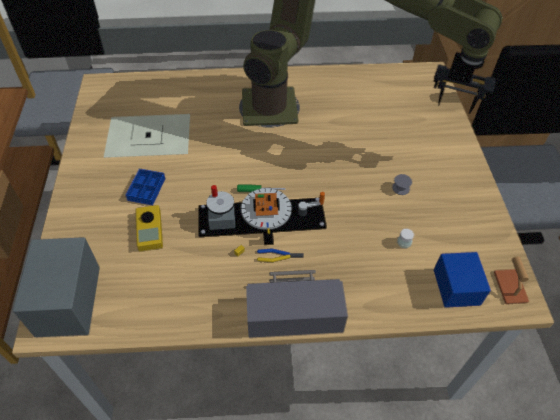

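View pics/top0.png

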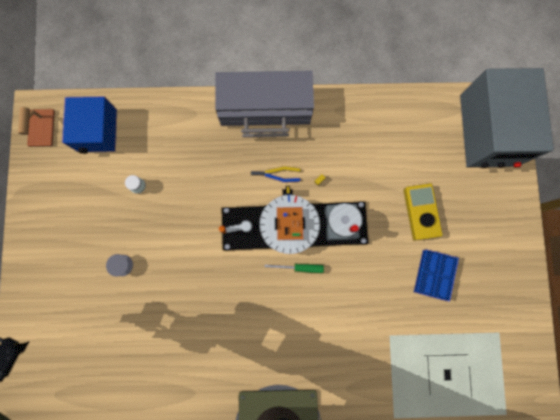

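The scene view shows the handle at about (214,190), the wheel at (221,203), the turntable at (267,207) and the orange post at (321,197). In the top view they are at (354,229), (345,220), (290,223) and (222,229), with the pointer near (288,190). The holder's yaw is close to 0.

```bash
cat > h.py <<'E'
import numpy as np, cv2
from station import *
from scipy.spatial.transform import Rotation as Ro
def ray(n,px):
    c=calibration(n);K=c["camera_matrix"]
    d=np.array([(px[0]-K[0,2])/K[0,0],(px[1]-K[1,2])/K[1,1]]);u=d.copy()
    for _ in range(10): u=d/(1+c["k1"]*(u@u))
    v=Ro.from_euler("xyz",c["orientation"]).apply([u[0],u[1],1]); return c["xyz"],v/np.linalg.norm(v)
def plane(n,px,z):
    o,v=ray(n,px); return o+v*(z-o[2])/v[2]
def tri(a,b):
    o1,v1=ray("scene",a);o2,v2=ray("top",b)
    s=np.linalg.lstsq(np.c_[v1,-v2],o2-o1,rcond=None)[0]
    p,q=o1+s[0]*v1,o2+s[1]*v2
    return (p+q)/2,np.linalg.norm(p-q)
def proj(n,P):
    c=calibration(n);K=c["camera_matrix"];q=Ro.from_euler("xyz",c["orientation"]).inv().apply(np.array(P)-c["xyz"])
    u=q[:2]/q[2];u=u*(1+c["k1"]*(u@u));return u*K[0,0]+K[:2,2]
def blobs(img,lo,hi,roi,amin=4):
    x0,y0,x1,y1=roi;hsv=cv2.cvtColor(img[y0:y1,x0:x1],cv2.COLOR_RGB2HSV)
    m=cv2.inRange(hsv,np.array(lo),np.array(hi))
    n,l,s,c=cv2.connectedComponentsWithStats(m)
    return [(s[i,4],(c[i]+[x0,y0]).round(2).tolist(),(s[i,:4]+[x0,y0,0,0]).tolist()) for i in range(1,n) if s[i,4]>=amin]
E
python3 - <<'E'
from h import *
I={n:capture(n) for n in("scene","top")}
R={"scene":(190,175,335,255),"top":(205,170,380,260)}
for n in I:
    print(n)
    for nm,lo,hi in(("red",(0,170,110),(4,255,255)),("red2",(174,170,110),(180,255,255)),("orange",(5,190,150),(14,255,255)),("yellow",(22,170,150),(32,255,255)),("blue",(105,140,100),(125,255,255))):
        print(nm,blobs(I[n],lo,hi,R[n]))
    x0,y0,x1,y1=R[n]
    c=cv2.resize(I[n][y0:y1,x0:x1],None,fx=4.5,fy=4.5,interpolation=cv2.INTER_CUBIC)
    cv2.imwrite(f"pics/c_{n}.png",cv2.cvtColor(c,cv2.COLOR_RGB2BGR))
E
```

```text
scene
red [(np.int32(28), [214.54, 189.5], [212, 185, 5, 11])]
red2 []
orange [(np.int32(7), [322.0, 193.29], [321, 192, 3, 3])]
yellow [(np.int32(36), [239.08, 248.58], [235, 245, 9, 8])]
blue [(np.int32(4), [270.5, 207.5], [270, 207, 2, 2]), (np.int32(4), [267.0, 224.5], [267, 223, 1, 4]), (np.int32(81), [271.63, 250.93], [258, 249, 31, 6])]
top
red [(np.int32(29), [353.97, 228.21], [351, 226, 7, 5])]
red2 []
orange [(np.int32(6), [280.33, 210.83], [279, 210, 3, 3]), (np.int32(13), [289.92, 211.31], [287, 210, 7, 5]), (np.int32(8), [298.75, 211.0], [297, 210, 4, 3]), (np.int32(9), [279.44, 215.67], [279, 213, 2, 6]), (np.int32(46), [290.54, 219.5], [283, 216, 18, 12]), (np.int32(4), [284.5, 223.5], [283, 223, 4, 2]), (np.int32(16), [221.62, 228.56], [220, 227, 4, 5]), (np.int32(14), [281.0, 229.86], [279, 226, 5, 8]), (np.int32(4), [300.0, 228.0], [299, 227, 3, 3]), (np.int32(10), [295.8, 228.8], [294, 228, 5, 3])]
yellow [(np.int32(24), [272.21, 170.54], [266, 170, 14, 3]), (np.int32(9), [295.0, 170.0], [291, 170, 9, 1]), (np.int32(51), [319.47, 179.22], [315, 175, 10, 9])]
blue [(np.int32(61), [282.57, 178.3], [266, 174, 33, 7])]
```

View pics/c_top.png

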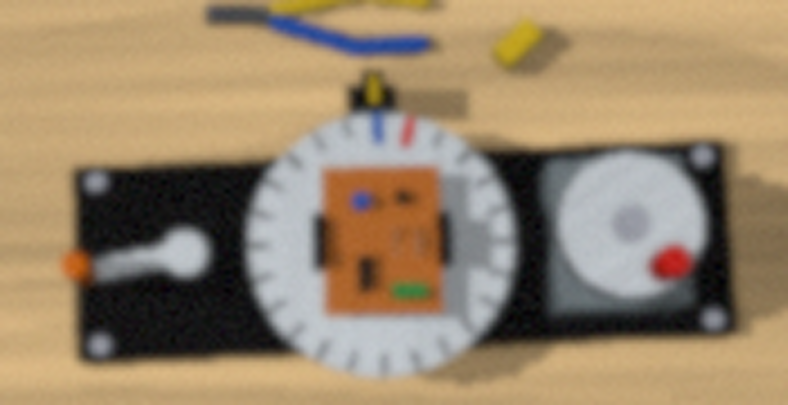

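View pics/c_scene.png

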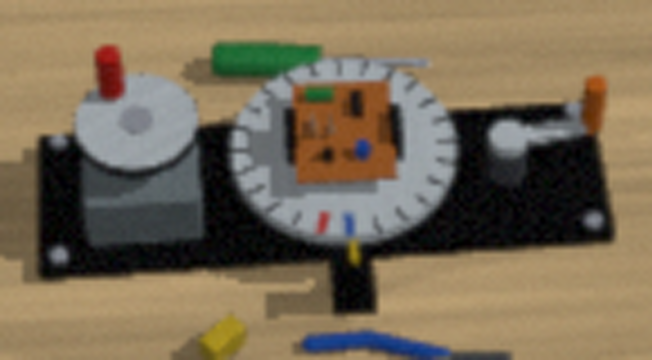

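The crops show the blue mark slightly to the right of the pointer in the top view, so the starting angle is slightly negative, and the red mark is one division further right. In the top crop the wheel hub is at (632,222), the handle top at (672,262) and the lever pivot at (186,252).

Run:
```python
from h import *
T=lambda x,y:((x+.5)/4.5-.5+205,(y+.5)/4.5-.5+170)
S=lambda x,y:((x+.5)/4.5-.5+190,(y+.5)/4.5-.5+175)
P={}
for n,s,t,z in(("handle_top",(107,51),(673,262),.138),("hub",(135,121),(632,222),.096),("disc",(345,150),(382,244),.055),("post_top",(596,82),(75,265),.095),("pivot",(508,133),(186,250),.06),("pointer",(354,243),(374,101),.058)):
    print(n,tri(S(*s),T(*t)),plane("top",T(*t),z),plane("scene",S(*s),z))
    P[n]=(plane("top",T(*t),z)+plane("scene",S(*s),z))/2
hub,piv,d=P["hub"],P["pivot"],P["disc"]
print("dist",np.linalg.norm((piv-hub)[:2]), np.linalg.norm((piv-d)[:2]),np.linalg.norm((d-hub)[:2]),"yaw",np.arctan2(*(piv-hub)[:2])*-1)
a=lambda p:np.arctan2(p[1]-d[1],p[0]-d[0])
for n,s,t in(("blue",(349,224),(378,128)),("red",(323,223),(408,131))):
    for p in(plane("top",T(*t),.055),plane("scene",S(*s),.055)): print(n,p,a(p),a(P["pointer"]))
```

```text
handle_top (array([ 0.51247283, -0.19561776,  0.13886927]), np.float64(0.0013157667698144404)) [ 0.51250941 -0.19645208  0.138     ] [ 0.51189251 -0.19504207  0.138     ]
hub (array([ 0.54000357, -0.18074901,  0.09767406]), np.float64(0.002785130723862563)) [ 0.54010568 -0.18244213  0.096     ] [ 0.53896299 -0.17948975  0.096     ]
disc (array([ 0.53603782, -0.04021977,  0.05052861]), np.float64(0.005001849313308258)) [ 0.53530893 -0.04255736  0.055     ] [ 0.53979693 -0.03790309  0.055     ]
post_top (array([0.5221951 , 0.13333028, 0.09513503]), np.float64(0.0038633531519714445)) [0.52208216 0.13140227 0.095     ] [0.52196585 0.13531313 0.095     ]
pivot (array([0.53381186, 0.07359925, 0.05813141]), np.float64(0.0037667903152201706)) [0.53345762 0.0715809  0.06      ] [0.53528883 0.07525316 0.06      ]
pointer (array([ 0.62026301, -0.03805064,  0.05674379]), np.float64(0.003575539042811778)) [ 0.61987924 -0.03979277  0.058     ] [ 0.62133201 -0.03632005  0.058     ]
dist 0.25443532127452084 0.11369172944971627 0.14074966170785327 yaw 0.020285943718372248
blue [ 0.60422022 -0.04186643  0.055     ] -0.02453787055456778 0.02616792114077778
blue [ 0.60321592 -0.03866474  0.055     ] 0.023836670102825388 0.02616792114077778
red [ 0.60208318 -0.05951618  0.055     ] -0.290416987306406 0.02616792114077778
red [ 0.60136828 -0.05610206  0.055     ] -0.24376893213837966 0.02616792114077778
```

Emit:
{"method": "carry_out", "body": {"deltas": [0,0,0,0,0,-0.15,50,0,0,0,0,0,-0.15,50,0,0,0,0,0,-0.15,50,-1,-5.5,0,0,0,0,50,-1,-6,0,0,0,0,50], "newtons": 35}}

```text
t: 0.82
tcp_pos: [0.3026, 0.4693, 0.2141]
ee_rot: [-3.141, -0.0, -3.14]
wrist_force: [1.2, -0.3, 0.4]
finger_gap: 0.0511
grip_force: 0.0
```

Emit:
{"method": "carry_out", "body": {"deltas": [-2,-5.8,0,0,0,0,50,-2,-5.8,0,0,0,0,50,-2,-5.8,0,0,0,0,50,-2,-5.8,0,0,0,0,50,-2,-5.8,0,0,0,0,50]}}

```text
t: 1.45
tcp_pos: [0.4029, 0.1785, 0.2147]
ee_rot: [3.141, 0.001, -3.141]
wrist_force: [1.1, 0.8, -0.1]
finger_gap: 0.0476
grip_force: 0.0
```

Emit:
{"method": "carry_out", "body": {"deltas": [-2,-5.8,0,0,0,0,50,-2,-5.8,0,0,0,0,50,-2,-5.8,0,0,0,0,50,-2,-5.8,0,0,0,0,50,-2,-5.8,0,0,0,0,50]}}

```text
t: 2.08
tcp_pos: [0.503, -0.1117, 0.2147]
ee_rot: [3.142, 0.001, 3.141]
wrist_force: [0.7, 0.3, 0.6]
finger_gap: 0.0476
grip_force: 0.0
```

Emit:
{"method": "carry_out", "body": {"deltas": [-0.5,-4.2,0,0,0,0,50,-0.4,-4.2,0,0,0,0,50,0,0,3.5,0,0,0,50,0,0,3,0,0,0,50,0,0,2,0,0,0,50]}}

```text
t: 2.7
tcp_pos: [0.511, -0.1934, 0.1277]
ee_rot: [3.141, -0.002, 3.141]
wrist_force: [0.4, -0.1, -1.6]
finger_gap: 0.0471
grip_force: 0.0
```

Run:
```python
from h import *
out=[]
for n in("scene","top"):
    I=capture(n); u,v=proj(n,sense()["tcp_pos"]).astype(int); print(n,u,v)
    out.append(cv2.resize(I[v-40:v+40,u-40:u+40],(390,390),interpolation=cv2.INTER_CUBIC))
cv2.imwrite("pics/close.png",cv2.cvtColor(np.hstack(out),cv2.COLOR_RGB2BGR)); print(sense())
```

```text
scene 214 188
top 351 229
{'t': 2.8, 'joint_pos': array([-4.59718944e-01, -3.16806668e-02,  1.96381619e+00, -1.79520957e-05,
        1.21461609e+00, -2.03081232e+00]), 'joint_velocities': array([ 0.00258659, -0.02656299, -0.04560943, -0.00105026,  0.02129843,
        0.0010374 ]), 'joint_torque': array([-1.68583263e-01, -3.26833248e+01, -3.45135963e+01, -7.12424959e-02,
       -1.21724918e-01, -2.16535598e-03]), 'tcp_pos': array([ 0.51011904, -0.1927552 ,  0.12680132]), 'ee_rot': array([ 3.1393173 , -0.00463011, -3.14128403]), 'wrist_force': array([ 0.21753696,  0.87712832, -0.98485909]), 'wrist_torque': array([0.04468334, 0.05665211, 0.00034897]), 'grip_force': 0.0, 'finger_gap': 0.047628375385562506}
```

View pics/close.png

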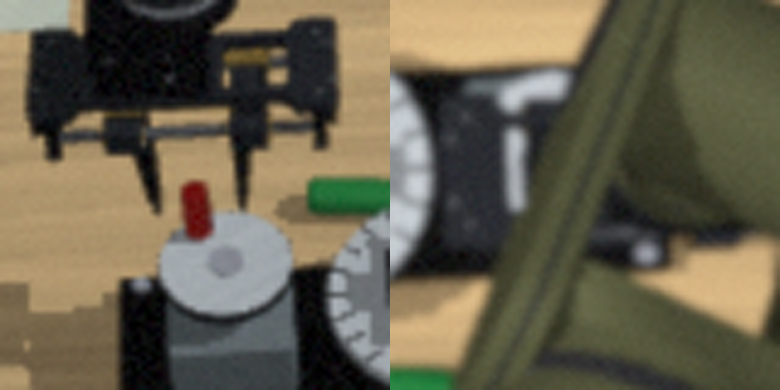

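The scene half shows the red handle between the two fingertips, nearly centred. The top view is hidden by the arm. I'll go down and grip.

Emit:
{"method": "carry_out", "body": {"deltas": [-0.2,-0.3,1.2,0,0,0,50,0,0,1.2,0,0,0,50,0,0,0,0,0,0,50,0,0,0,0,0,0,0,0,0,0,0,0,0,0]}}

```text
t: 3.42
tcp_pos: [0.5142, -0.1968, 0.1063]
ee_rot: [-3.141, 0.001, -3.141]
wrist_force: [0.1, 0.0, 0.2]
finger_gap: 0.033
grip_force: 0.0
```

Emit:
{"method": "carry_out", "body": {"deltas": [0,0,0,0,0,0,0,0,0,0,0,0,0,0,0,0,0,0,0,0,0]}}

```text
t: 3.8
tcp_pos: [0.514, -0.1967, 0.106]
ee_rot: [-3.141, 0.001, -3.141]
wrist_force: [0.6, -0.0, 1.8]
finger_gap: 0.0172
grip_force: 35.0
```

Emit:
{"method": "carry_out", "body": {"deltas": [0,0,0.2,0,0,0,0,0,0,0,0,0,0,0,0,0,0,0,0,0,0]}}

```text
t: 4.18
tcp_pos: [0.514, -0.1967, 0.1039]
ee_rot: [-3.141, 0.001, -3.141]
wrist_force: [0.4, -0.0, 1.9]
finger_gap: 0.0171
grip_force: 35.0
```

Emit:
{"method": "carry_out", "body": {"deltas": [0,0,0.15,0,0,0,0,0,0,0,0,0,0,0,0,0,0,0,0,0,0]}}

```text
t: 4.55
tcp_pos: [0.5139, -0.1966, 0.1022]
ee_rot: [3.142, 0.0, -3.141]
wrist_force: [0.3, 0.1, 2.9]
finger_gap: 0.0176
grip_force: 35.0
```

Emit:
{"method": "carry_out", "body": {"deltas": [0,0,0.15,0,0,0,0,0,0,0,0,0,0,0,0,0,0,0,0,0,0]}}

```text
t: 4.92
tcp_pos: [0.5139, -0.1966, 0.1007]
ee_rot: [3.141, 0.0, -3.141]
wrist_force: [2.1, 0.8, 2.4]
finger_gap: 0.0176
grip_force: 35.0
```

Emit:
{"method": "carry_out", "body": {"deltas": [0,0,0.15,0,0,0,0,0,0,0,0,0,0,0,0,0,0,0,0,0,0]}}

```text
t: 5.3
tcp_pos: [0.5139, -0.1966, 0.0992]
ee_rot: [3.141, 0.0, -3.141]
wrist_force: [0.8, 1.1, 1.7]
finger_gap: 0.0175
grip_force: 35.0
```

Emit:
{"method": "carry_out", "body": {"deltas": [0,0,0.15,0,0,0,0,0,0,0,0,0,0,0,0,0,0,0,0,0,0]}}

```text
t: 5.68
tcp_pos: [0.5139, -0.1966, 0.0977]
ee_rot: [3.142, 0.0, -3.141]
wrist_force: [2.3, 0.3, 3.3]
finger_gap: 0.0173
grip_force: 35.0
```

Emit:
{"method": "carry_out", "body": {"deltas": [0,0,0.15,0,0,0,0,0,0,0,0,0,0,0,0,0,0,0,0,0,0]}}

```text
t: 6.05
tcp_pos: [0.5138, -0.1966, 0.0962]
ee_rot: [3.142, 0.0, -3.141]
wrist_force: [2.0, 1.6, 1.5]
finger_gap: 0.0174
grip_force: 35.0
```

Emit:
{"method": "carry_out", "body": {"deltas": [0,0,0.1,0,0,0,0,0,0,0,0,0,0,0,0,0,0,0,0,0,0]}}

```text
t: 6.42
tcp_pos: [0.5138, -0.1966, 0.0952]
ee_rot: [3.142, 0.0, -3.141]
wrist_force: [1.8, 0.8, 3.1]
finger_gap: 0.0172
grip_force: 35.0
```

Emit:
{"method": "carry_out", "body": {"deltas": [0,0,0.15,0,0,0,0,0,0,0,0,0,0,0,0,0,0,0,0,0,0]}}

```text
t: 6.8
tcp_pos: [0.5138, -0.1966, 0.0937]
ee_rot: [3.142, 0.0, -3.141]
wrist_force: [1.0, 1.2, 2.4]
finger_gap: 0.0171
grip_force: 35.0
```

Emit:
{"method": "carry_out", "body": {"deltas": [0,0,0.1,0,0,0,0,0,0,0,0,0,0,0,0,0,0,0,0,0,0]}}

```text
t: 7.18
tcp_pos: [0.5138, -0.1966, 0.0927]
ee_rot: [3.142, 0.0, -3.141]
wrist_force: [2.2, 1.5, 1.8]
finger_gap: 0.0178
grip_force: 35.0
```

Emit:
{"method": "carry_out", "body": {"deltas": [0,0,0.15,0,0,0,0,0,0,0,0,0,0,0,0,0,0,0,0,0,0]}}

```text
t: 7.55
tcp_pos: [0.5138, -0.1966, 0.0912]
ee_rot: [3.142, 0.0, -3.141]
wrist_force: [2.4, 2.0, 2.5]
finger_gap: 0.0176
grip_force: 35.0
```

Emit:
{"method": "carry_out", "body": {"deltas": [0,0,0.1,0,0,0,0,0,0,0,0,0,0,0,0,0,0,0,0,0,0]}}

```text
t: 7.92
tcp_pos: [0.5138, -0.1966, 0.0902]
ee_rot: [3.142, 0.0, -3.141]
wrist_force: [1.6, 1.8, 3.5]
finger_gap: 0.0174
grip_force: 35.0
```

Emit:
{"method": "carry_out", "body": {"deltas": [0,0,0.15,0,0,0,0,0,0,0,0,0,0,0,0,0,0,0,0,0,0]}}

```text
t: 8.3
tcp_pos: [0.5139, -0.1968, 0.0891]
ee_rot: [-3.141, 0.0, -3.141]
wrist_force: [0.8, 2.1, 5.5]
finger_gap: 0.0172
grip_force: 35.0
```

Emit:
{"method": "carry_out", "body": {"deltas": [0,0,0.1,0,0,0,0,0,0,0,0,0,0,0,0,0,0,0,0,0,0]}}

```text
t: 8.68
tcp_pos: [0.514, -0.1969, 0.0886]
ee_rot: [-3.141, 0.0, -3.141]
wrist_force: [0.7, 2.0, 7.1]
finger_gap: 0.0173
grip_force: 35.0
```

Emit:
{"method": "carry_out", "body": {"deltas": [0,0,0.15,0,0,0,0,0,0,0,0,0,0,0,0,0,0,0,0,0,0]}}

```text
t: 9.05
tcp_pos: [0.5144, -0.1974, 0.088]
ee_rot: [-3.14, 0.001, -3.141]
wrist_force: [-1.1, 1.4, 10.2]
finger_gap: 0.0174
grip_force: 35.0
```

Run:
```python
from h import *
print(sense()["wrist_force"]);r=[]
for i in range(4):
    I=capture("scene"); s=sense();r.append([s["wrist_force"],s["tcp_pos"]])
print(np.mean(r,0),s["t"])
# mark angles, scene view
x0,y0,x1,y1=235,190,300,255
cv2.imwrite("pics/marks.png",cv2.cvtColor(cv2.resize(I[y0:y1,x0:x1],(585,585),interpolation=cv2.INTER_CUBIC),cv2.COLOR_RGB2BGR))
import math
hub=np.array([.5395,-.181]);h=s["tcp_pos"][:2]-hub
print(h,np.linalg.norm(h),math.degrees(math.atan2(h[1],h[0])))
```

```text
[-1.143363    1.41584365 10.15138883]
[[-0.69543035  1.13097987 10.41411777]
 [ 0.51437173 -0.19738282  0.08794548]] 9.25
[-0.02511853 -0.01639507] 0.029995643629786007 -146.8671920562903
```

The clutch takes hold at about z = 0.0896, and the push now reads about 10.4 N. The handle's radius about the hub is 30.0 mm, as it should be. I'll start cranking in 30° chords.

Emit:
{"method": "carry_out", "body": {"deltas": [0.48,1.477,0.02,0,0,0,0,-0.323,1.519,0,0,0,0,0,-1.039,1.154,0,0,0,0,0,-1.477,0.48,0,0,0,0,0,-1.519,-0.323,0,0,0,0,0]}}

```text
t: 9.88
tcp_pos: [0.5526, -0.1529, 0.0876]
ee_rot: [3.141, -0.001, -3.14]
wrist_force: [-4.7, -0.5, 11.3]
finger_gap: 0.0172
grip_force: 35.0
```

Emit:
{"method": "carry_out", "body": {"deltas": [-1.154,-1.039,0,0,0,0,0,-0.48,-1.477,0,0,0,0,0,0.323,-1.519,0,0,0,0,0,1.039,-1.154,0,0,0,0,0,1.477,-0.48,0,0,0,0,0]}}

```text
t: 10.5
tcp_pos: [0.5416, -0.2102, 0.0879]
ee_rot: [3.14, 0.003, 3.141]
wrist_force: [2.2, 8.6, 11.2]
finger_gap: 0.0176
grip_force: 35.0
```

Emit:
{"method": "carry_out", "body": {"deltas": [1.519,0.323,0,0,0,0,0,1.154,1.039,0,0,0,0,0,0.48,1.477,0,0,0,0,0,-0.323,1.519,0,0,0,0,0,-1.039,1.154,0,0,0,0,0]}}

```text
t: 11.12
tcp_pos: [0.5211, -0.1556, 0.0873]
ee_rot: [-3.14, -0.004, -3.141]
wrist_force: [-4.6, -1.0, 12.9]
finger_gap: 0.0175
grip_force: 35.0
```

Emit:
{"method": "carry_out", "body": {"deltas": [-1.477,0.48,0,0,0,0,0,-1.519,-0.323,0,0,0,0,0,-1.154,-1.039,0,0,0,0,0,-0.48,-1.477,0,0,0,0,0,0.323,-1.519,0,0,0,0,0]}}

```text
t: 11.75
tcp_pos: [0.566, -0.1938, 0.0876]
ee_rot: [3.141, -0.001, -3.141]
wrist_force: [-5.3, 5.9, 11.1]
finger_gap: 0.0173
grip_force: 35.0
```

Run:
```python
from h import *
r=[]
for i in range(2):
    I=capture("scene"); s=sense();r.append([s["wrist_force"],s["tcp_pos"]])
print(np.mean(r,0),s["t"])
x0,y0,x1,y1=235,190,300,255
cv2.imwrite("pics/marks1.png",cv2.cvtColor(cv2.resize(I[y0:y1,x0:x1],(585,585),interpolation=cv2.INTER_CUBIC),cv2.COLOR_RGB2BGR))
```

```text
[[-3.62100298  1.47753429 11.75135819]
 [ 0.5649482  -0.19541023  0.08740729]] 11.85
```

View pics/marks1.png

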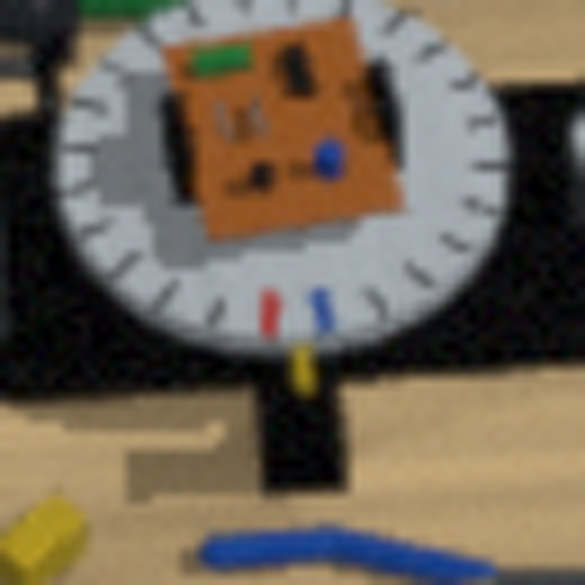

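Driving without slip: the red mark is at (270,310), the blue at (322,310) and the pointer tip at (303,350). By radial extrapolation about 0.145 rad is left, so I'll do 450° more.

Emit:
{"method": "carry_out", "body": {"deltas": [1.039,-1.154,0,0,0,0,0,1.477,-0.48,0,0,0,0,0,1.519,0.323,0,0,0,0,0,1.154,1.039,0,0,0,0,0,0.48,1.477,0,0,0,0,0]}}

```text
t: 12.48
tcp_pos: [0.509, -0.184, 0.088]
ee_rot: [-3.137, 0.001, -3.141]
wrist_force: [0.6, -1.5, 10.1]
finger_gap: 0.017
grip_force: 35.0
```

Emit:
{"method": "carry_out", "body": {"deltas": [-0.323,1.519,0,0,0,0,0,-1.039,1.154,0,0,0,0,0,-1.477,0.48,0,0,0,0,0,-1.519,-0.323,0,0,0,0,0,-1.154,-1.039,0,0,0,0,0]}}

```text
t: 13.1
tcp_pos: [0.5646, -0.1638, 0.0877]
ee_rot: [-3.141, -0.001, -3.14]
wrist_force: [-5.6, 0.4, 11.2]
finger_gap: 0.0178
grip_force: 35.0
```

Emit:
{"method": "carry_out", "body": {"deltas": [-0.48,-1.477,0,0,0,0,0,0.323,-1.519,0,0,0,0,0,1.039,-1.154,0,0,0,0,0,1.477,-0.48,0,0,0,0,0,1.519,0.323,0,0,0,0,0]}}

```text
t: 13.72
tcp_pos: [0.5269, -0.2078, 0.0882]
ee_rot: [-3.141, 0.005, 3.141]
wrist_force: [5.2, 5.2, 9.6]
finger_gap: 0.0176
grip_force: 35.0
```

```bash
cat > m.py <<'E'
from h import *
# angles of red & blue marks and pointer by colour, many frames averaged, per camera, about the disc centre
def centroid(I,n,mask_fn,P,w):
    u,v=proj(n,P).round().astype(int); x0,y0=u-w,v-w
    p=I[y0:y0+2*w+1,x0:x0+2*w+1].astype(float); W=np.clip(mask_fn(p),0,None); W[W<0.35*W.max()]=0
    yy,xx=np.mgrid[:W.shape[0],:W.shape[1]]
    return [(W*xx).sum()/W.sum()+x0,(W*yy).sum()/W.sum()+y0]
E
python3 - <<'E'
from m import *
r=[]
for i in range(4):
    I=capture("scene"); s=sense();r.append([s["wrist_force"],s["tcp_pos"]])
print(np.mean(r,0),s["t"])
x0,y0,x1,y1=235,190,300,255
cv2.imwrite("pics/marks2.png",cv2.cvtColor(cv2.resize(I[y0:y1,x0:x1],(585,585),interpolation=cv2.INTER_CUBIC),cv2.COLOR_RGB2BGR))
T=capture("top")
cv2.imwrite("pics/marks2t.png",cv2.cvtColor(cv2.resize(T[180:260,250:330],(560,560),interpolation=cv2.INTER_CUBIC),cv2.COLOR_RGB2BGR))
E
```

```text
[[ 0.54334315  2.99366231 10.46329021]
 [ 0.52551206 -0.20697445  0.08782922]] 13.925
```

View pics/marks2.png

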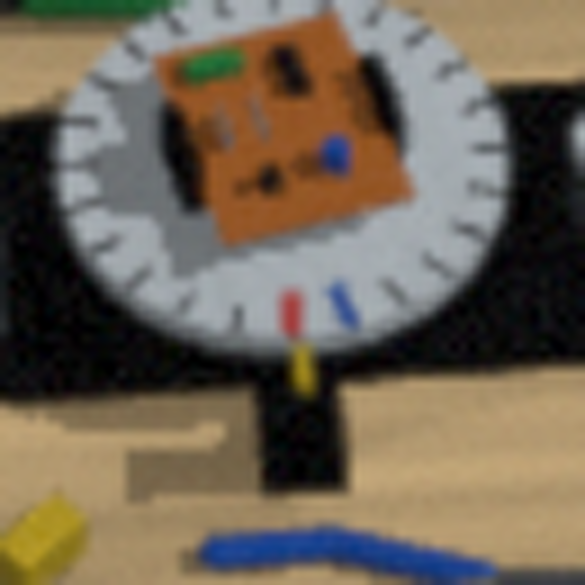

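The red mark at (292,315) now sits slightly left of the pointer (303,350). I'll measure the remainder from sub-pixel centroids in both views.

```bash
cat > m.py <<'E'
from h import *
fr={"red":lambda p:p[...,0]-np.maximum(p[...,1],p[...,2])-40,"blue":lambda p:p[...,2]-p[...,0]-25,"ptr":lambda p:np.minimum(p[...,0],p[...,1])-p[...,2]-30}
def cen(I,fn,P,n,w):
    u,v=proj(n,P).round().astype(int); x0,y0=u-w,v-w
    p=I[y0:y0+2*w+1,x0:x0+2*w+1].astype(float);W=np.clip(fn(p),0,None)
    yy,xx=np.mgrid[:W.shape[0],:W.shape[1]]
    return [(W*xx).sum()/W.sum()+x0,(W*yy).sum()/W.sum()+y0],int((W>0).sum())
def measure(k=3,guess=-.03):
  for n in("scene","top"):
    I=np.mean([capture(n) for _ in range(k)],0)
    # disc centre on this camera's plane: white-disc contour points cast to z=.055, circle fit
    u,v=proj(n,[.537,-.040,.055]).round().astype(int);w=40
    hsv=cv2.cvtColor(I[v-w:v+w,u-w:u+w].astype(np.uint8),cv2.COLOR_RGB2HSV)
    m=cv2.inRange(hsv,np.array((0,0,110)),np.array((180,60,255)))
    cs,_=cv2.findContours(m,cv2.RETR_EXTERNAL,cv2.CHAIN_APPROX_NONE);c=max(cs,key=cv2.contourArea)[:,0]
    h=cv2.convexHull(c)[:,0]+[u-w,v-w]
    q=np.array([plane(n,x,.055)[:2] for x in h])
    s=np.linalg.lstsq(np.c_[2*q,np.ones(len(q))],(q**2).sum(1),rcond=None)[0];C=s[:2];R=np.sqrt(s[2]+C@C)
    out={}
    for nm,r,a,z in(("red",.069,guess,.055),("blue",.069,guess+.262,.055),("ptr",.087,.02,.06)):
        P=[C[0]+r*np.cos(a),C[1]+r*np.sin(a),z]
        px,cnt=cen(I,fr[nm],P,n,3 if nm!="ptr" else 3)
        d=plane(n,px,z)[:2]-C;out[nm]=(np.arctan2(d[1],d[0]).round(4),np.linalg.norm(d).round(4),cnt,np.round(px,1).tolist())
    print(n,"C",C.round(4),"R",R.round(4),out)
E
python3 -c "
from m import *
measure()"
```

```text
scene C [ 0.5349 -0.036 ] R 0.0808 {'red': (np.float64(-0.0534), np.float64(0.0684), 13, [266.9, 224.4]), 'blue': (np.float64(0.2129), np.float64(0.0672), 15, [272.7, 223.4]), 'ptr': (np.float64(-0.012), np.float64(0.0928), 11, [268.1, 229.9])}
top C [ 0.5359 -0.042 ] R 0.0791 {'red': (np.float64(0.0024), np.float64(0.0691), 13, [288.6, 197.8]), 'blue': (np.float64(0.2565), np.float64(0.0675), 23, [282.2, 199.3]), 'ptr': (np.float64(0.0255), np.float64(0.0893), 29, [287.7, 189.9])}
```

View pics/marks2t.png

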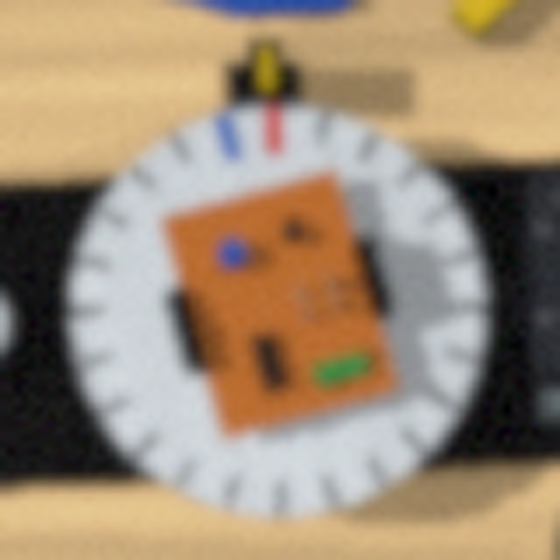

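Both views agree on about 0.033 rad remaining, which is roughly 135° of wheel. In the top view the red mark is at (274,130) against the pointer at (266,70). I'll turn 120°, hold, and measure again.

Emit:
{"method": "carry_out", "body": {"deltas": [1.154,1.039,0,0,0,0,0,0.48,1.477,0,0,0,0,0,-0.323,1.519,0,0,0,0,0,-1.039,1.154,0,0,0,0,0,0,0,0,0,0,0,0]}}

```text
t: 14.9
tcp_pos: [0.523, -0.1545, 0.0876]
ee_rot: [3.141, -0.0, -3.141]
wrist_force: [-1.5, 4.2, 12.3]
finger_gap: 0.0173
grip_force: 35.0
```

```bash
python3 -c "
from m import *
measure(4,-.01)
s=sense();print(s['tcp_pos'],s['wrist_force'],s['t'])
T=capture('top');S=capture('scene')
a=cv2.resize(T[180:260,250:330],(400,400),interpolation=cv2.INTER_CUBIC);b=cv2.resize(S[190:255,235:300],(400,400),interpolation=cv2.INTER_CUBIC)
cv2.imwrite('pics/m3.png',cv2.cvtColor(np.hstack([a,b]),cv2.COLOR_RGB2BGR))"
```

```text
scene C [ 0.5345 -0.0356] R 0.0813 {'red': (np.float64(-0.0316), np.float64(0.0689), 10, [267.5, 224.4]), 'blue': (np.float64(0.2362), np.float64(0.0674), 15, [273.3, 223.3]), 'ptr': (np.float64(-0.0158), np.float64(0.0933), 11, [268.2, 230.0])}
top C [ 0.5362 -0.0414] R 0.0787 {'red': (np.float64(0.0119), np.float64(0.0681), 17, [288.1, 198.0]), 'blue': (np.float64(0.2752), np.float64(0.0667), 23, [281.6, 199.6]), 'ptr': (np.float64(0.0193), np.float64(0.0889), 28, [287.6, 190.0])}
[ 0.52285902 -0.15463386  0.08764224] [-1.51033931  4.33923114 11.73457758] 15.3
```

View pics/m3.png

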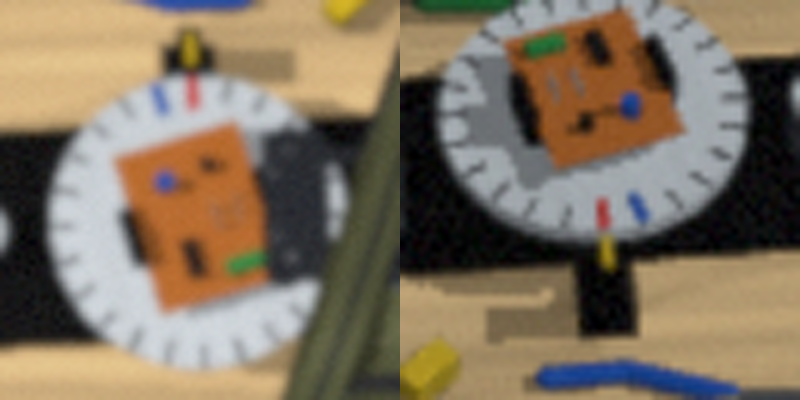

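Nearly there, with about 0.007 rad left. I'll do one more 30° step, then settle and measure.

Emit:
{"method": "carry_out", "body": {"deltas": [-1.477,0.48,0,0,0,0,0,0,0,0,0,0,0,0,0,0,0,0,0,0,0]}}

```text
t: 15.78
tcp_pos: [0.5386, -0.1499, 0.0879]
ee_rot: [3.141, 0.002, -3.141]
wrist_force: [0.5, 6.0, 11.3]
finger_gap: 0.0175
grip_force: 35.0
```

```bash
python3 -c "
from m import *
measure(10,.01)
s=sense();print(s['tcp_pos'],s['wrist_force'],s['t'])"
```

```text
scene C [ 0.5344 -0.0355] R 0.0813 {'red': (np.float64(-0.0247), np.float64(0.0687), 11, [267.6, 224.3]), 'blue': (np.float64(0.2398), np.float64(0.0678), 15, [273.4, 223.3]), 'ptr': (np.float64(-0.0166), np.float64(0.0934), 11, [268.1, 230.0])}
top C [ 0.5369 -0.0366] R 0.0761 {'red': (np.float64(-0.0464), np.float64(0.0683), 16, [287.8, 197.7]), 'blue': (np.float64(0.2189), np.float64(0.0651), 22, [281.3, 199.6]), 'ptr': (np.float64(-0.0271), np.float64(0.0896), 32, [287.4, 189.5])}
[ 0.53856994 -0.14995508  0.08796159] [ 0.42155685  4.54466851 11.35280683] 16.775
```

The two views bracket zero: about +0.007 in one and −0.008 in the other. I'll let the wheel rise, open, back off and re-measure with a clear view.

Emit:
{"method": "carry_out", "body": {"deltas": [0,0,-0.5,0,0,0,0,0,0,-0.6,0,0,0,0,0,0,-0.6,0,0,0,0,0,0,-0.35,0,0,0,0,0,0,0,0,0,0,0]}}

```text
t: 17.4
tcp_pos: [0.5368, -0.1501, 0.1059]
ee_rot: [3.141, -0.001, -3.142]
wrist_force: [0.3, 2.9, 2.4]
finger_gap: 0.0177
grip_force: 35.0
```

Emit:
{"method": "carry_out", "body": {"deltas": [0,0,0,0,0,0,50,0,0,0,0,0,0,50,0,0,0,0,0,0,50,0,0,-3,0,0,0,50,0,0,-3,0,0,0,50]}}

```text
t: 18.02
tcp_pos: [0.537, -0.1504, 0.1666]
ee_rot: [3.142, -0.001, -3.141]
wrist_force: [0.9, -0.1, -0.1]
finger_gap: 0.0473
grip_force: 0.0
```

Emit:
{"method": "carry_out", "body": {"deltas": [3,3,-6,0,0,0,50,3,6,0,0,0,0,50,3,6,0,0,0,0,50,2,6,0,0,0,0,50,0,6,0,0,0,0,50]}}

```text
t: 18.65
tcp_pos: [0.4351, 0.1076, 0.2179]
ee_rot: [-3.141, 0.002, 3.141]
wrist_force: [0.5, -0.6, 0.6]
finger_gap: 0.0476
grip_force: 0.0
```

```bash
python3 -c "
from m import *
measure(10,.02)
s=sense();print(s['tcp_pos'],s['wrist_force'],s['t'])
T=capture('top');S=capture('scene')
a=cv2.resize(T[170:260,205:380],(790,406),interpolation=cv2.INTER_CUBIC)[:,:560]
b=cv2.resize(S[190:255,235:300],(240,240),interpolation=cv2.INTER_CUBIC);b=cv2.copyMakeBorder(b,0,166,0,0,cv2.BORDER_CONSTANT)
cv2.imwrite('pics/m4.png',cv2.cvtColor(np.hstack([a,b]),cv2.COLOR_RGB2BGR))"
```

```text
scene C [ 0.5342 -0.0356] R 0.0814 {'red': (np.float64(-0.0244), np.float64(0.069), 11, [267.6, 224.3]), 'blue': (np.float64(0.2391), np.float64(0.0681), 15, [273.4, 223.3]), 'ptr': (np.float64(-0.0161), np.float64(0.0936), 11, [268.1, 230.0])}
top C [ 0.536  -0.0421] R 0.0791 {'red': (np.float64(0.0333), np.float64(0.0688), 17, [287.8, 197.9]), 'blue': (np.float64(0.2952), np.float64(0.0673), 22, [281.4, 199.6]), 'ptr': (np.float64(0.0275), np.float64(0.0892), 28, [287.6, 190.0])}
[0.43612579 0.10629352 0.21748562] [ 0.22992431 -0.83067257  0.51880505] 19.65
```

View pics/m4.png

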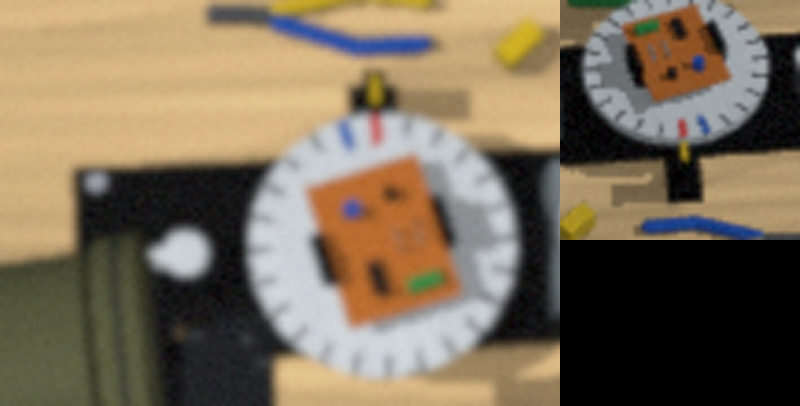

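The red mark stands at the pointer: +0.006 in the top view, −0.008 in the scene view, so about zero. The white lever hub is visible at (186,252) with the arm over the post. Next is the lock: the post should be at about (0.522, 0.133) and has to swing to about (0.478, 0.094).

Emit:
{"method": "carry_out", "body": {"deltas": [-4.3,1.4,0,0,0,0,50,-4.3,1.4,0,0,0,0,50,0,0,5,0,0,0,50,0,0,5,0,0,0,50,0,0,0,0,0,0,50], "newtons": 20}}

```text
t: 20.38
tcp_pos: [0.5185, 0.1338, 0.1127]
ee_rot: [-3.14, -0.01, -3.141]
wrist_force: [0.2, -0.2, -0.3]
finger_gap: 0.0473
grip_force: 0.0
```

Run:
```python
from h import *
I=capture("scene"); print(sense()["tcp_pos"],sense()["wrist_force"],proj("scene",sense()["tcp_pos"]))
for b in blobs(I,(5,170,110),(14,255,255),(300,175,345,215),3): print(b,plane("scene",b[1],.08))
u,v=proj("scene",[.522,.133,.08]).astype(int)
cv2.imwrite("pics/post.png",cv2.cvtColor(cv2.resize(I[v-35:v+35,u-35:u+35],(490,490),interpolation=cv2.INTER_CUBIC),cv2.COLOR_RGB2BGR))
```

```text
[0.52086797 0.13417861 0.1161403 ] [0.0309358  0.5865438  0.36694502] [322.19635521 188.13568394]
(np.int32(26), [322.08, 197.04], [320, 192, 4, 12]) [0.52647544 0.13605062 0.08      ]
```

View pics/post.png

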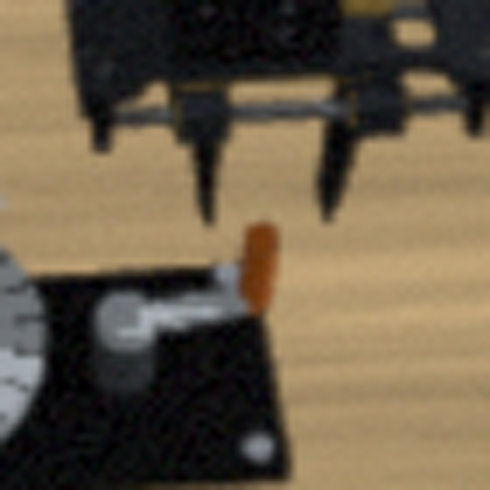

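The post (orange, near (262,265)) is centred between the fingertips at (208,220) and (330,215). I'll go down and grip.

Emit:
{"method": "carry_out", "body": {"deltas": [-0.1,0,2.7,0,0,0,50,0,0,2.7,0,0,0,50,0,0,0,0,0,0,50,0,0,0,0,0,0,5,0,0,0,0,0,0,5]}}

```text
t: 21.05
tcp_pos: [0.5248, 0.1345, 0.066]
ee_rot: [3.141, 0.004, -3.141]
wrist_force: [0.4, 0.0, 0.5]
finger_gap: 0.0327
grip_force: 0.0
```

Emit:
{"method": "carry_out", "body": {"deltas": [0,0,0,0,0,0,5,0,0,0,0,0,0,5,0,0,0,0,0,0,5]}}

```text
t: 21.42
tcp_pos: [0.5235, 0.1342, 0.0642]
ee_rot: [-3.141, 0.001, -3.141]
wrist_force: [-0.1, -1.4, 3.7]
finger_gap: 0.0158
grip_force: 20.0
```

Emit:
{"method": "carry_out", "body": {"deltas": [1.14,-0.35,0,0,0,0,5,1.05,-0.57,0,0,0,0,5,0.92,-0.77,0,0,0,0,5,0.74,-0.94,0,0,0,0,5,0,0,0,0,0,0,5]}}

```text
t: 22.05
tcp_pos: [0.4808, 0.1113, 0.064]
ee_rot: [3.134, -0.009, 3.141]
wrist_force: [-12.1, 12.0, 13.0]
finger_gap: 0.0157
grip_force: 20.0
```

Emit:
{"method": "carry_out", "body": {"deltas": [0.27,-0.53,0,0,0,0,5,0.27,-0.54,0,0,0,0,5,0,0,0,0,0,0,5]}}

```text
t: 22.42
tcp_pos: [0.4756, 0.0998, 0.0639]
ee_rot: [3.136, -0.009, 3.141]
wrist_force: [-12.6, 9.0, 14.1]
finger_gap: 0.0161
grip_force: 20.0
```

Emit:
{"method": "carry_out", "body": {"deltas": [0.35,-0.35,0,0,0,0,5,0,0,0,0,0,0,5]}}

```text
t: 22.68
tcp_pos: [0.4736, 0.0957, 0.0639]
ee_rot: [3.137, -0.005, -3.141]
wrist_force: [-6.8, 7.4, 8.9]
finger_gap: 0.0157
grip_force: 20.0
```

Emit:
{"method": "carry_out", "body": {"deltas": [0.2,-0.4,0,0,0,0,5,0,0,0,0,0,0,5]}}

```text
t: 22.92
tcp_pos: [0.4733, 0.0952, 0.064]
ee_rot: [3.129, 0.0, 3.139]
wrist_force: [-0.8, 21.9, 2.3]
finger_gap: 0.0156
grip_force: 20.0
```

The lever is at its stop: tangential force rose to about 20 N with only 0.5 mm of motion. I'll ease off slightly, open and withdraw.

Emit:
{"method": "carry_out", "body": {"deltas": [0,0.2,0,0,0,0,5,0,0,0,0,0,0,45,0,0,0,0,0,0,45,0,0,0,0,0,0,45,0,0,0,0,0,0,45]}}

```text
t: 23.55
tcp_pos: [0.4736, 0.0915, 0.0633]
ee_rot: [-3.141, -0.0, 3.141]
wrist_force: [-0.6, 1.1, -0.1]
finger_gap: 0.0421
grip_force: 0.0
```

Emit:
{"method": "carry_out", "body": {"deltas": [0,0,-2.5,0,0,0,45,0,0,-5,0,0,0,45,0,0,-6,0,0,0,45,3,5,0,0,0,0,45,4,5,0,0,0,0,45]}}

```text
t: 24.18
tcp_pos: [0.4049, 0.1912, 0.1999]
ee_rot: [3.141, 0.002, 3.139]
wrist_force: [0.4, 1.2, 0.3]
finger_gap: 0.0428
grip_force: 0.0
```

Emit:
{"method": "carry_out", "body": {"deltas": [4,5,0,0,0,0,45,2,5,0,0,0,0,45,0,5,0,0,0,0,45,0,5,0,0,0,0,45,0,0,0,0,0,0,45]}}

```text
t: 24.8
tcp_pos: [0.3451, 0.3914, 0.198]
ee_rot: [-3.141, -0.001, -3.138]
wrist_force: [-0.8, -0.5, 0.8]
finger_gap: 0.0425
grip_force: 0.0
```

Run:
```python
from m import *
measure(6,.02)
s=sense();print(s['tcp_pos'],s['wrist_force'],s['t'])
T=capture('top');S=capture('scene')
a=cv2.resize(T[160:280,195:395],(800,480),interpolation=cv2.INTER_CUBIC)
cv2.imwrite('pics/end.png',cv2.cvtColor(a,cv2.COLOR_RGB2BGR))
for n,I,R in(("top",T,(200,210,260,270)),("scene",S,(290,165,345,215))):
    for b in blobs(I,(5,170,110),(14,255,255),R,3): print(n,b,plane(n,b[1],.09 if n=="top" else .08))
```

```text
scene C [ 0.5345 -0.0354] R 0.0812 {'red': (np.float64(-0.0266), np.float64(0.0687), 11, [267.6, 224.3]), 'blue': (np.float64(0.2379), np.float64(0.0678), 15, [273.4, 223.3]), 'ptr': (np.float64(-0.0179), np.float64(0.0934), 11, [268.1, 230.0])}
top C [ 0.5358 -0.042 ] R 0.079 {'red': (np.float64(0.0318), np.float64(0.0691), 16, [287.8, 197.8]), 'blue': (np.float64(0.2934), np.float64(0.0674), 21, [281.4, 199.6]), 'ptr': (np.float64(0.0269), np.float64(0.0894), 27, [287.6, 190.0])}
[0.34574128 0.38905355 0.19866953] [-0.03158247  0.45004555  0.10131284] 25.4
top (np.int32(29), [236.28, 246.41], [234, 243, 7, 7]) [0.4764664  0.09429498 0.09      ]
scene (np.int32(27), [308.19, 185.48], [306, 181, 5, 11]) [0.47710239 0.09794207 0.08      ]
```

View pics/end.png

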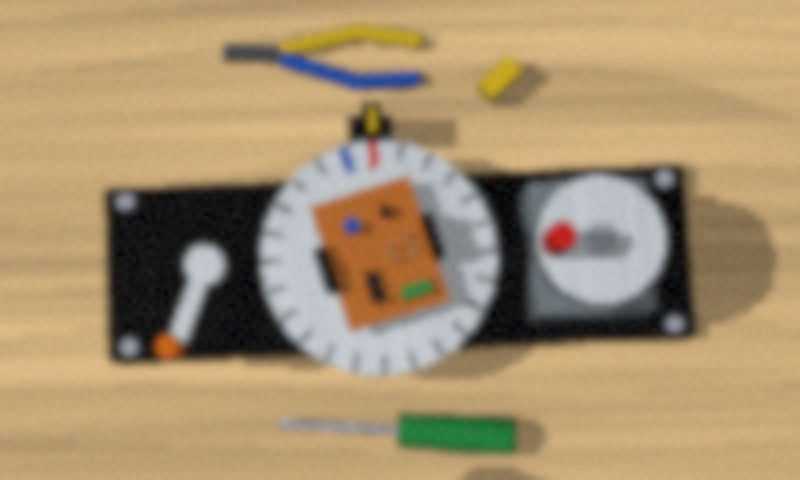

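The red mark (373,153) is in line with the pointer (372,120). The lever is at its stop, with the post at (168,345), about (0.477, 0.095). The wheel is up, and the cutters, capacitor and screwdriver have not moved.

```bash
python3 -c "
from station import *
print(sign_off())"
```

```text
the job is handed in; nothing more can be done
None
```

The job is handed in at about 25 s of the 72 s: the red mark stands at the pointer (within about 0.008 rad by the cameras), the wheel is back up, the lock lever was pushed until I felt its stop, and I touched nothing else on the bench.

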